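# Unlatch the hold-down and scrape the carving panel clear

## Robot

A 6-joint arm with a two-finger parallel gripper is mounted at the origin on the work surface. World frame = base frame: x ahead of the robot, y to its left, z up, the work surface at z = 0. Lengths are in m, angles in rad, forces in N, time in s.
With the tool pointing down it reaches from about 0.35 to 0.85 m from the base axis. Payload 8.1 kg.
Tool frame: the origin (TCP) lies at the very end of the fingers, on their centre line; the grasp point (between the pads) lies 19 mm behind it; z points along the fingers, y is the line along which they close (so a half turn about z gives the same grasp; the last joint's range is limited). The gripper opens to 93 mm and grips with 3 to 60 N. Pads are 15 mm wide; open, the fingers measure 128 mm over their backs; the gripper's body (75 mm by 188 mm) begins 65 mm behind the grasp point.
Start: joints at [1.12, 0.13, 1.488, -0, 1.523, -0.085], TCP at [0.215, 0.56, 0.219] pointing down, gripper open.
Joint ranges: [-2.96, 2.96], [-0.89, 2.26], [0.02, 2.5], [-1.34, 4.48], [0, 2.73], [-2.66, 2.66]. Speed limits (rad/s): [2.39, 2.39, 2.79, 3.14, 3.14, 3.14].

## Interface

Orientations are given as a rotation vector (axis times angle).
In Python, from plant import arm gives the robot as it stands.
- The arm moves only by the shell command python3 -m inch 'ROWS'. ROWS is JSON, a list of rows, each a list of 7 numbers: the gripper's target within -1 to 1 (fully open at 1, half-way at 0, shut at -1), then the shift along the world's x, y, z normalised to -1 to 1, where 1 is 0.08 m, then the turn, a rotation vector about the world's x, y, z normalised to -1 to 1, where 1 is pi/4 rad. In form: [[gripper, dx, dy, dz, wx, wy, wz], ...]. A call has 1 to 12 rows; each row shifts and turns the commanded pose from where the row before left it; what a row does not reach is not made up. A row lasts 1/10 s, in which the tool goes at most 50 mm and 8.59 degrees, less where a joint would pass 70% of its speed; a pose out of reach is approached as far as the arm can. A call with a number of a shift or a turn outside -1 to 1 is refused whole. A call with a gripper value outside its range is refused whole. The fingers move at their own pace and stop on an object; the grip force is fixed at half the most. Time passes only in rows, so rows that do not move let the fingers close. It gives the time, the measured TCP pose, the force, the opening and the grip force at its end, in the units of the state.
- arm.get_state(): the state, without advancing time (a new reading comes with each control period).
- arm.get_image(name): name is "side" or "top"; returns the picture (420x560x3 uint8, red, green, blue); there is no depth.
- arm.camera_model(name): a dict with "camera_matrix" (3x3 intrinsics, pixels), "T" (4x4, takes a point from camera to world coordinates). Camera axes: x right, y up, looking along -z (the intrinsics and any distortion apply to the point x, -y, -z); pixel columns grow to the right and rows downward; lengths in m; the calibration is good to about 2 mm. A picture is of the moment at which its call begins. camera_model takes no time and is no camera call.
- arm.finish_job(): hands the job in; it is judged then, once.
The state is a dict: "time_s": time; "joints": joint angles; "qd": joint speeds; "effort": joint torques, N m; "ee_pos": TCP position; "orientation": TCP orientation; "contact_force": force on the tool from outside, world axes, zero at the start; "wrist_torque": the same for the moment, N m; "gripper_width": opening from 0.0 (shut) to 1.0 (fully open); "gripper_force": force on a finger pad.
Only numpy, scipy, OpenCV 4.12 (cv2) and the standard library are available. Lean on these libraries where they do the work, as an engineer would, in place of code of your own. Each camera call takes 0.05 s, during which the arm holds its last target. There are 200 camera calls.

## Task

Squeeze the two tabs of the hold-down together and turn it, swinging its bar off the carving panel until it is latched at the other end with the tabs sprung back out. Then take the wooden scraper from its mat and with it push all four wood chips off the panel into the steel tray, keeping the fingers off the chips, and stand the scraper upright on its mat again. Leave the other tools and pots where they are.

Things in the scene. Friction and masses are not known exactly. Their poses are not given: they have to be found in the camera images.
- board: fixed carving assembly (all sizes here and below in mm), three things in a row along its y axis. (1) A wooden carving panel: x from -95 to 95, y from -130 to 110, its flat top 40 above the bench. (2) A steel chip tray against the panel's -y edge: open-topped, x from -115 to 115, y from -245 to -131, walls 4 thick and 36 high, so 4 lower than the panel's top. (3) A steel hold-down tower, 76 across, centred at x 0, y 165. Origin at bench level; z up.
- panel_top (a point): point on the panel's top face, midway between its edges; axes as board
- tray_floor (a point): centre of the tray's inner floor, 4 above the bench; axes as board
- clamp (a joint): angle of the hold-down's rotor about the tower's vertical axis: 0 = clamped (its bar lies along the board's -y, over the panel), 1.3 = end of travel, swung clear (bar along the board's x, turned a little to -y, beside the panel). It grows anticlockwise seen from above. It latches at both ends, with about 0.05 rad of play, and stays where it is left in between. Turning takes under 0.2 N m once the tabs are in
- clamp_axis (a point): point on the rotor's vertical axis, 91 above the bench, midway between the two tabs and at their mid-height; turns with the rotor: its x axis runs from tab to tab, the bar points along its -y. The rotor's bar is 28 wide and lies 64 to 76 above the bench, reaching 138 from the axis; between the tabs stands a steel block 20 x 32, its top 110 above the bench
- clamp_pad (a point): underside of the rubber pad (24 across) below the bar's end, 125 from the axis; it just clears the panel's top and would drag along whatever it meets
- tab_a (a joint): how far the tab on the rotor's +x side is pressed in towards the axis, m: 0 = sprung out (locked in its notch when the rotor is at an end), 0.010 = fully in. Both tabs must be in more than 0.0055 for the rotor to turn; spring force 2.5 N at 0, 7.5 N fully in. Let go at an end of the travel, the tabs spring back out and latch; in between, the ring holds them partly in
- tab_b (a joint): the same for the tab on the -x side, which moves on its own
- tab_a_face (a point): middle of the outer face of tab a: an upright black plastic paddle, 28 wide, 38 high (72 to 110 above the bench), 6 thick; the two paddles measure 66 over their outer faces when out, 46 when fully in
- tab_b_face (a point): the same on tab b
- mat: fixed black rubber mat, 210 x 100 (x, y), 4 thick; origin at the centre of its underside; the scraper stands on it at the start, long side roughly along the mat's x
- scraper: loose wooden scraper block, about 200 g: a base 170 x 36 x 28 (x, y, z) with a steel-shod foot, and on top of it, centred, an upright grip rib 60 long (x), 22 thick (y), from 28 to 70 above the foot. Origin at the centre of its underside, z up
- chip1: loose chunky wood chip 32 x 20 x 10, 10 g, lying flat on the panel; origin at the centre of its underside
- chip2: loose chunky wood chip 32 x 20 x 10, 10 g, lying flat on the panel; origin at the centre of its underside
- chip3: loose chunky wood chip 32 x 20 x 10, 10 g, lying flat on the panel; origin at the centre of its underside
- chip4: loose chunky wood chip 32 x 20 x 10, 10 g, lying flat on the panel; origin at the centre of its underside
- mallet: carver's mallet, black rubber head 70 x 120 x 70 and wooden handle; origin at its underside (bystander)
- gouge: carving gouge lying flat, 250 long, 26 thick wooden handle and steel blade; origin at the ferrule, underside (bystander)
- stone: grey sharpening stone 140 x 50 x 22 beside the panel's near edge; origin at its underside (bystander)
- tin: small steel wax tin, 56 across, 28 high, near the hold-down; origin at its underside (bystander)
- mug: white mug, 80 across, 90 high; origin at its underside (bystander)
- glue: white glue bottle, 60 across, 140 high; origin at its underside (bystander)
- square: try square lying flat, about 110 x 110 x 16; origin at its underside (bystander)
There are look-alikes about, which are no part of the job. What is shaped like the scraper but red is not meant.

How it is judged:
On the way, in this order (a step that is already met when the one before it is completed fails the run):
1. both tabs are squeezed in while the hold-down is still in its clamped position (value of joint each of tab_a, tab_b above 0.005 m and value of joint clamp below 0.3 rad).
2. the hold-down is swung clear and latched there: turned past 1.2 rad, both tabs out (pressed less than 3 mm) (value of joint clamp above 1.2 rad and value of joint each of tab_a, tab_b below 0.003 m), for 0.1 s.
3. the scraper is lifted off its mat in the fingers (z of scraper in the frame of mat above 0.02 m and contact force between the fingers and scraper above 1 N), for 0.2 s.
4. all four chips are in the tray while the scraper is held (y of chip1 in the frame of tray_floor between -0.055 and 0.055 m and x of chip1 in the frame of tray_floor between -0.112 and 0.112 m and z of each of chip1, chip2, chip3, chip4 in the frame of tray_floor below 0.03 m and y of chip2 in the frame of tray_floor between -0.055 and 0.055 m and x of chip2 in the frame of tray_floor between -0.112 and 0.112 m and y of chip3 in the frame of tray_floor between -0.055 and 0.055 m and x of chip3 in the frame of tray_floor between -0.112 and 0.112 m and y of chip4 in the frame of tray_floor between -0.055 and 0.055 m and x of chip4 in the frame of tray_floor between -0.112 and 0.112 m and contact force between the fingers and scraper above 1 N), for 0.1 s.
At the end, for the whole second after the job is handed in: Hold-down past 1.2 rad, both tabs pressed less than 3 mm; all chips at rest inside the tray, less than 30 mm above its floor; scraper at rest and upright (0.1 rad) on its mat, its centre within 50 mm (mat x) and 40 mm (mat y) of the mat centre (all of step 2 and y of chip1 in the frame of tray_floor between -0.055 and 0.055 m and x of chip1 in the frame of tray_floor between -0.112 and 0.112 m and z of each of chip1, chip2, chip3, chip4 in the frame of tray_floor below 0.03 m and y of chip2 in the frame of tray_floor between -0.055 and 0.055 m and x of chip2 in the frame of tray_floor between -0.112 and 0.112 m and y of chip3 in the frame of tray_floor between -0.055 and 0.055 m and x of chip3 in the frame of tray_floor between -0.112 and 0.112 m and y of chip4 in the frame of tray_floor between -0.055 and 0.055 m and x of chip4 in the frame of tray_floor between -0.112 and 0.112 m and x of scraper in the frame of mat between -0.05 and 0.05 m and y of scraper in the frame of mat between -0.04 and 0.04 m and z of scraper in the frame of mat below 0.008 m and angle between scraper's own z axis and vertical below 0.1 rad and linear speed of scraper below 0.02 m/s and linear speed of each of chip1, chip2, chip3, chip4 below 0.03 m/s); the robot touches nothing.
It fails at once if a chip is pushed by the fingers (over 2 N) (contact force between the fingers and chip1 above 2 N or contact force between the fingers and chip2 above 2 N or contact force between the fingers and chip3 above 2 N or contact force between the fingers and chip4 above 2 N).
It fails at once if a bystander is moved more than 30 mm (distance of any of mallet, gouge, stone, tin, mug, glue, square from where it was at the start of the episode above 0.03 m).
It also fails if it takes over 67 s, if anything falls off the work surface, if the arm or the gripper's body presses on something with over 40 N, if the wrist force passes 120 N, or if a joint passes its speed limit or range.

## Working session

There is one attempt and no reset: what is moved stays moved. The work goes in short steps, Python scripts to look and compute and a shell command to move; the robot and the scene stay as the last step left them, time stands still between calls to the robot, and variables do not carry over. Pictures are saved under pics/ and viewed, at most 10 in all, crops included, and the job is handed in when it is done.

```bash
ls; mkdir -p pics; cat > h.py <<'E'
import numpy as np, cv2
from plant import arm
def ray(n,u,v):
    m=arm.camera_model(n);K=np.array(m["camera_matrix"]);T=np.array(m["T"])
    d=np.linalg.inv(K)@[u,v,1]; d=np.array([d[0],-d[1],-d[2]])
    return T[:3,3],T[:3,:3]@d
def onz(n,u,v,z):
    o,d=ray(n,u,v); return o+d*(z-o[2])/d[2]
def proj(n,p):
    m=arm.camera_model(n);K=np.array(m["camera_matrix"]);T=np.array(m["T"])
    c=T[:3,:3].T@(np.array(p)-T[:3,3]); q=K@[c[0],-c[1],-c[2]]; return q[:2]/q[2]
def snap(n,f,box=None,s=1):
    im=arm.get_image(n); c=im if box is None else im[box[1]:box[3],box[0]:box[2]]
    c=cv2.resize(c,None,fx=s,fy=s,interpolation=cv2.INTER_CUBIC)
    cv2.imwrite("pics/"+f,c[:,:,::-1]); np.save("pics/"+f[:-4]+".npy",im); return im
E
python3 - <<'E'
from h import *
for n in("side","top"):
    snap(n,n+"0.png",None,1.4); m=arm.camera_model(n); print(np.round(m["camera_matrix"],1),np.round(m["T"],3), [k for k in m])
print(arm.get_state())
E
```

```text
pics
[[431.9   0.  279.8]
 [  0.  431.9 208.1]
 [  0.    0.    1. ]] [[ 0.995  0.049 -0.085  0.362]
 [-0.098  0.55  -0.829 -1.109]
 [ 0.006  0.833  0.553  0.817]
 [ 0.     0.     0.     1.   ]] ['camera_matrix', 'T']
[[417.1   0.  279.7]
 [  0.  417.1 218.6]
 [  0.    0.    1. ]] [[ 0.013  0.989 -0.148  0.312]
 [-1.     0.015  0.013 -0.043]
 [ 0.015  0.148  0.989  1.24 ]
 [ 0.     0.     0.     1.   ]] ['camera_matrix', 'T']
{'time_s': 0.1, 'joints': array([ 1.11961672e+00,  1.31065022e-01,  1.48916689e+00, -2.22839844e-05,
        1.52299028e+00, -8.53682333e-02]), 'qd': array([ 0.00077436, -0.00047249, -0.00423174,  0.00062077,  0.00122018,
       -0.00028836]), 'effort': array([ 1.48172643e-03, -5.61346614e+01, -4.93091297e+01,  7.71030108e-02,
        2.91590887e-02, -1.21771222e-04]), 'ee_pos': array([0.21437126, 0.55985346, 0.21770657]), 'orientation': array([-5.71340104e-01, -3.08878452e+00,  2.47705000e-03]), 'contact_force': array([-0.39884163,  0.31953007, -0.83032323]), 'wrist_torque': array([-0.00452535,  0.00715717,  0.00086979]), 'gripper_force': 0.0, 'gripper_width': 0.9970105569976465}
```

View pics/top0.png

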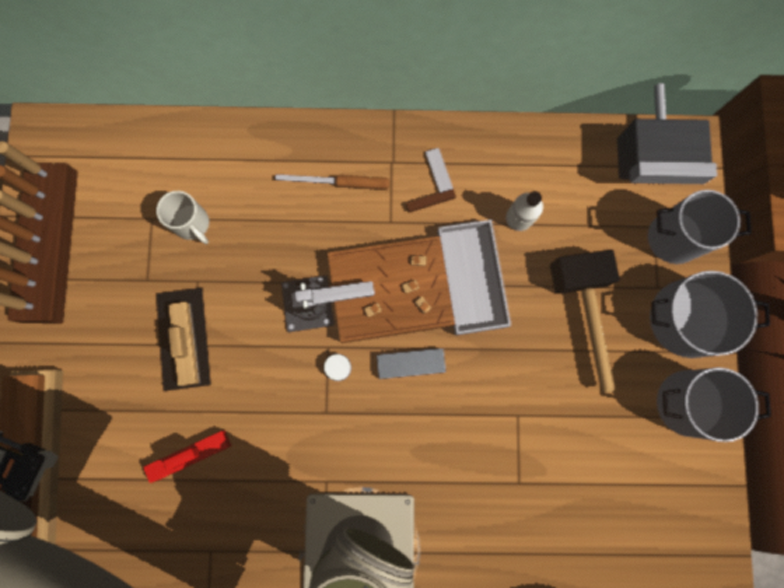

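View pics/side0.png

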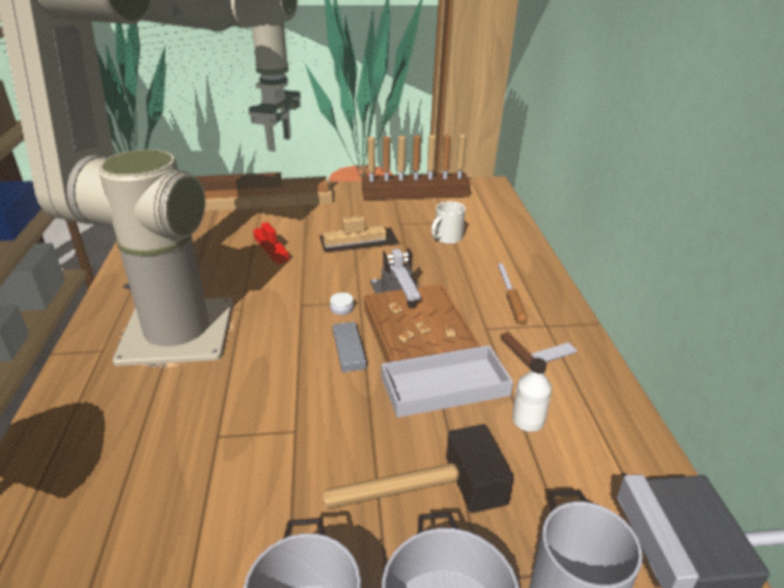

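The top view shows the panel at about (390,288), the tray at (475,277), the clamp axis at about (303,296) and the bar running right to (372,290), all in 1.4x pixels. The chips are at (418,260), (410,286), (422,304) and (372,310). Two things could be taken for the scraper: the wooden block on the black mat at (183,340) and the red one at (187,456). I choose the wooden one on the mat. Next I'll check that choice and the board in one close crop.

```bash
python3 - <<'E'
from h import *
im=np.load("pics/top0.npy")
c=cv2.resize(im[150:290,105:375],None,fx=2.96,fy=2.96,interpolation=cv2.INTER_CUBIC)
cv2.imwrite("pics/crop0.png",c[:,:,::-1])
for n,u,v,z in [("panelNW",328,250,.04),("panNE",440,237,.04),("panSE",455,325,.04),("panSW",340,340,.04),("trNE",493,222,.036),("trSE",509,325,.036),("trSW",455,333,.036),("trNW",440,226,.036),("axis",303,296,.11),("barend",372,290,.076),("mat",158,294,.004),("mat",201,289,.004),("mat",209,383,.004),("mat",165,389,.004),("rib",179,343,.07)]:
    print(n,np.round(onz("top",u/1.4,v/1.4,z),3))
E
```

```text
panelNW [0.609 0.076 0.04 ]
panNE [ 0.641 -0.16   0.04 ]
panSE [ 0.454 -0.191  0.04 ]
panSW [0.42  0.046 0.04 ]
trNE [ 0.677 -0.274  0.036]
trSE [ 0.456 -0.304  0.036]
trSW [ 0.438 -0.192  0.036]
trNW [ 0.666 -0.161  0.036]
axis [0.498 0.115 0.11 ]
barend [ 0.519 -0.019  0.076]
mat [0.516 0.439 0.004]
mat [0.528 0.348 0.004]
mat [0.329 0.319 0.004]
mat [0.315 0.41  0.004]
rib [0.406 0.364 0.07 ]
```

View pics/crop0.png

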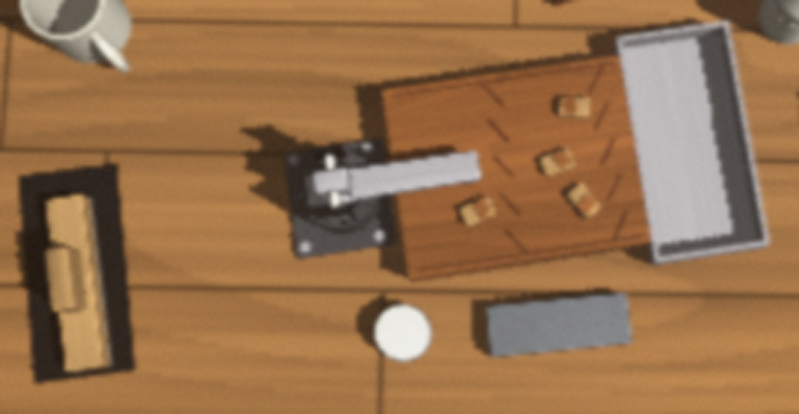

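The crop confirms the wooden scraper standing on the black mat, with its rib at about crop (63,277). It also shows the clamp tabs as two white spots at (330,160) and (335,198), and the four chips. Next I'll fit the board frame and put the chips in it.

```bash
cat >> h.py <<'E'
def fit(loc,wor):
    a=np.array(loc,float);b=np.array(wor,float);ca,cb=a.mean(0),b.mean(0)
    U,S,V=np.linalg.svd((a-ca).T@(b-cb)); R=V.T@np.diag([1,np.linalg.det(V.T@U.T)])@U.T
    return R,cb-R@ca,np.linalg.norm((R@a.T).T+cb-R@ca-b,axis=1)
C=lambda u,v:(105+u/2.96,150+v/2.96)
E
python3 - <<'E'
from h import *
P=[((382,88),.04,-95+190,110),((412,280),.04,-95,110),((617,38),.036,115,-131),((730,22),.036,115,-245),((768,243),.036,-115,-245),((655,262),.036,-115,-131)]
w=[onz("top",*C(*p[0]),p[1])[:2] for p in P]
R,t,r=fit([[p[2]/1e3,p[3]/1e3] for p in P],w)
yaw=np.arctan2(R[1,0],R[0,0]);print("board",t,np.degrees(yaw),r.round(4))
np.savez("board.npz",R=R,t=t)
L=lambda p:R.T@(np.array(p)[:2]-t)
print("axis pred",R@[0,.165]+t)
for n,u,v in[("tabA",330,160),("tabB",335,198)]:
    p=onz("top",*C(u,v),.11);print(n,p.round(3),L(p).round(3))
p=onz("top",*C(478,166),.076);print("barend",p.round(3),L(p).round(3))
for u,v in[(573,106),(556,161),(584,200),(477,210)]:print("chip",L(onz("top",*C(u,v),.05)).round(3))
q=[onz("top",*C(*p),.004)[:2] for p in[(20,178),(116,165),(133,370),(35,381)]]
Rm,tm,rm=fit([[.105,.05],[.105,-.05],[-.105,-.05],[-.105,.05]],q)
print("mat",tm,np.degrees(np.arctan2(Rm[1,0],Rm[0,0])),rm.round(4))
for u,v in[(47,197),(90,195),(108,370),(63,372)]:print("base",onz("top",*C(u,v),.032).round(3))
for u,v in[(46,246),(70,244),(82,308),(54,310)]:print("rib",onz("top",*C(u,v),.074).round(3))
E
```

```text
board [ 0.52789712 -0.04838907] 9.465707024848108 [0.002  0.0032 0.0011 0.0016 0.0025 0.001 ]
axis pred [0.50076168 0.11436433]
tabA [0.519 0.116 0.11 ] [0.018 0.163]
tabB [0.483 0.11  0.11 ] [-0.018  0.163]
barend [ 0.522 -0.021  0.076] [-0.002  0.028]
chip [ 0.049 -0.074]
chip [-0.003 -0.049]
chip [-0.046 -0.07 ]
chip [-0.04   0.035]
mat [0.42064421 0.37945407] 8.132193938499212 [0.0031 0.0023 0.0022 0.0035]
base [0.492 0.403 0.032]
base [0.495 0.361 0.032]
base [0.324 0.333 0.032]
base [0.322 0.376 0.032]
rib [0.439 0.385 0.074]
rib [0.441 0.363 0.074]
rib [0.381 0.348 0.074]
rib [0.379 0.374 0.074]
```

```bash
python3 -m inch '[[1,0.298,-0.465,0,0,0,-0.11],[1,0.298,-0.465,0,0,0,-0.11],[1,0.298,-0.465,0,0,0,-0.11],[1,0.298,-0.465,0,0,0,-0.11],[1,0.298,-0.465,0,0,0,-0.11],[1,0.298,-0.465,0,0,0,-0.11],[1,0.298,-0.465,0,0,0,-0.11],[1,0.298,-0.465,0,0,0,-0.11],[1,0.298,-0.465,0,0,0,-0.11],[1,0.298,-0.465,0,0,0,-0.11],[1,0.298,-0.465,0,0,0,-0.11],[1,0.298,-0.465,0,0,0,-0.11]]'
cat >> h.py <<'E'
from scipy.spatial.transform import Rotation as Ro
def st():
    s=arm.get_state();R=Ro.from_rotvec(s["orientation"]).as_matrix()
    print("t",s["time_s"],"p",s["ee_pos"].round(4),"yaw",np.degrees(np.arctan2(R[1,1],R[0,1])).round(2),"z",R[:,2].round(3),"F",s["contact_force"].round(1),"w",round(s["gripper_width"],3),s["gripper_force"]);return s
E
python3 -c "from h import *;st()"
```

```text
time_s: 1.3
ee_pos: [0.5011, 0.1122, 0.2183]
orientation: [-2.031, -2.396, 0.0]
contact_force: [1.3, 1.8, 0.8]
gripper_width: 0.998
gripper_force: 0.0
t 1.3 p [0.5011 0.1122 0.2183] yaw 9.43 z [-0.  0. -1.] F [1.3 1.8 0.8] w 0.998 0.0
```

```bash
python3 -m inch '[[1,0,0.025,-0.3,0,0,0],[1,0,0,-0.3,0,0,0],[1,0,0,-0.3,0,0,0],[1,0,0,-0.15,0,0,0],[1,0,0,0,0,0,0]]'
python3 - <<'E'
from h import *
im=snap("side","side1.png",(220,110,370,260),4);print(arm.get_state()["ee_pos"],proj("side",arm.get_state()["ee_pos"]),proj("side",[.5,.114,.091]))
E
```

```text
time_s: 1.8
ee_pos: [0.4989, 0.1157, 0.1323]
orientation: [-2.025, -2.398, 0.005]
contact_force: [0.3, -0.8, -0.4]
gripper_width: 1.004
gripper_force: 0.0
[0.50001294 0.11591219 0.13407941] [283.501553   173.86221046] [283.41437013 185.58458564]
```

View pics/side1.png

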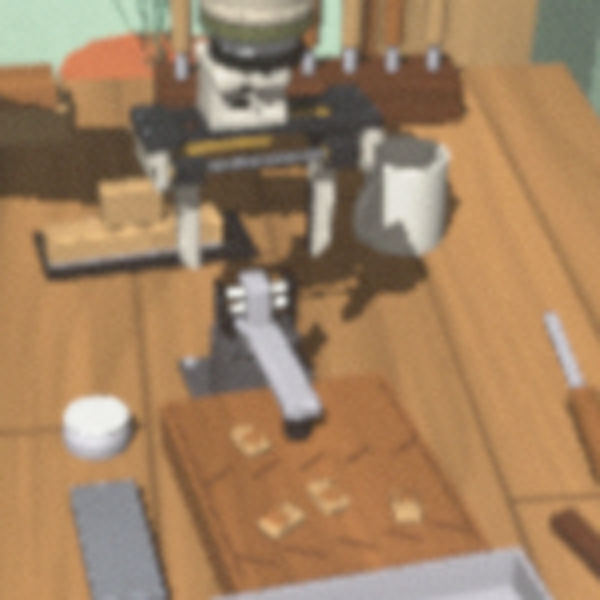

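The side crop shows the fingertips at (190,262) and (320,250), straddling the rotor block at (255,285), so they are centred. I'll descend and squeeze.

```bash
python3 -m inch '[[1,0,0,-0.3,0,0,0],[1,0,-0.01,-0.3,0,0,0],[1,0,0,-0.03,0,0,0],[1,0,0,0,0,0,0]]'; python3 -m inch '[[-1,0,0,0,0,0,0],[-1,0,0,0,0,0,0],[-1,0,0,0,0,0,0],[-1,0,0,0,0,0,0],[-1,0,0,0,0,0,0]]'; python3 -c "from h import *;st()"
```

```text
time_s: 2.25
ee_pos: [0.5009, 0.1153, 0.0851]
orientation: [2.027, 2.4, 0.0]
contact_force: [-0.1, 0.0, -0.1]
gripper_width: 0.999
gripper_force: 0.0
time_s: 2.75
ee_pos: [0.5013, 0.1152, 0.085]
orientation: [2.026, 2.4, 0.002]
contact_force: [0.5, -0.1, 4.1]
gripper_width: 0.62
gripper_force: 4.6
t 2.75 p [0.5013 0.1152 0.085 ] yaw 9.64 z [ 0.001  0.    -1.   ] F [ 0.5 -0.1  4.1] w 0.62 4.582278728485107
```

```bash
python3 -m inch '[[-1,0,0,0,0,0,0],[-1,0,0,0,0,0,0],[-1,0,0,0,0,0,0],[-1,0,0,0,0,0,0],[-1,0,0,0,0,0,0]]'
```

```text
time_s: 3.25
ee_pos: [0.5016, 0.1153, 0.0855]
orientation: [2.026, 2.399, 0.002]
contact_force: [-0.6, -0.3, 8.5]
gripper_width: 0.473
gripper_force: 30.1
```

The opening is 44 mm at 30 N, so both tabs are fully in. Now I'll turn.

```bash
python3 -m inch '[[-1,0,0,0,0,0,0.1],[-1,0,0,0,0,0,0.14],[-1,0,0,0,0,0,0.14],[-1,0,0,0,0,0,0.14],[-1,0,0,0,0,0,0.14],[-1,0,0,0,0,0,0.14],[-1,0,0,0,0,0,0.14],[-1,0,0,0,0,0,0.14],[-1,0,0,0,0,0,0.14],[-1,0,0,0,0,0,0.14],[-1,0,0,0,0,0,0.14],[-1,0,0,0,0,0,0.14]]';python3 -c "from h import *;st()"
```

```text
time_s: 4.45
ee_pos: [0.5023, 0.116, 0.0855]
orientation: [0.172, 3.133, 0.003]
contact_force: [3.1, 4.2, 3.9]
gripper_width: 0.469
gripper_force: 30.0
t 4.45 p [0.5023 0.116  0.0855] yaw 83.7 z [ 0.004  0.002 -1.   ] F [3.1 4.2 3.9] w 0.469 30.038102567195892
```

```bash
python3 -m inch '[[-1,0,0,0,0,0,0.04],[-1,0,0,0,0,0,0],[1,0,0,0,0,0,0],[1,0,0,0,0,0,0],[1,0,0,0,0,0,0],[1,0,0,0,0,0,0],[1,0,0,0,0,0,0],[1,0,0,0,0,0,0]]'; python3 -m inch '[[1,0,0,0.3,0,0,0],[1,0,0,0.4,0,0,0],[1,-0.2,0.4,0.4,0,0,0],[1,-0.2,0.45,0.2,0,0,0.03],[1,-0.2,0.5,0.1,0,0,0.03],[1,-0.2,0.55,0,0,0,0.05],[1,-0.2,0.55,0,0,0,0.06],[1,-0.2,0.6,0,0,0,0.06]]'
python3 - <<'E'
from h import *
st();snap("top","top2.png",(105,130,375,300),2.96)
E
```

```text
time_s: 5.25
ee_pos: [0.4995, 0.1149, 0.0833]
orientation: [-0.13, -3.136, 0.001]
contact_force: [-0.3, 0.9, -0.6]
gripper_width: 0.941
gripper_force: 0.0
time_s: 6.05
ee_pos: [0.4036, 0.3596, 0.1959]
orientation: [0.156, -3.137, 0.001]
contact_force: [2.0, 0.3, -0.2]
gripper_width: 1.004
gripper_force: 0.0
t 6.05 p [0.4036 0.3596 0.1959] yaw 95.68 z [-0.001 -0.001 -1.   ] F [ 2.   0.3 -0.2] w 1.004 0.0
```

View pics/top2.png

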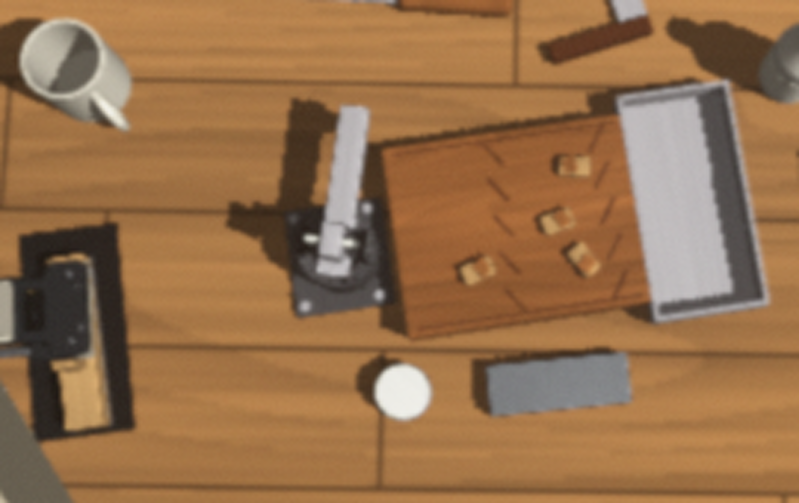

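The bar now points along +x, from about crop (333,270) to (353,107), clear of the panel, and the white tab tops at (312,240) and (358,243) look sprung out. I'll check the angle with the calibration and lower onto the scraper rib.

```bash
python3 - <<'E'
from h import *
im=np.load("pics/top2.npy")[130:300,105:375]
f=lambda u,v,z:onz("top",105+u/2.96,130+v/2.96,z)[:2]
d=f(353,107,.076)-f(500,500,.076)*0-np.array([.5008,.1144]);print("clamp~",np.radians(90-9.47)+np.arctan2(d[1],d[0]),np.linalg.norm(d))
print("tabs",np.linalg.norm(f(312,240,.11)-f(358,243,.11)))
E
python3 -m inch '[[1,0.07,0.105,-0.4,0,0,0.078],[1,0,0,-0.4,0,0,0],[1,0,0,-0.4,0,0,0],[1,0,0,-0.4,0,0,0],[1,0,0,-0.25,0,0,0],[1,0,0,-0.1,0,0,0],[1,0,0,0,0,0,0]]';python3 -c "from h import *;st()"
```

```text
clamp~ 1.3141036036218012 0.135888759023234
tabs 0.04263093837473324
time_s: 6.8
ee_pos: [0.4093, 0.366, 0.0387]
orientation: [0.249, -3.129, 0.003]
contact_force: [-0.3, -0.4, -0.4]
gripper_width: 1.001
gripper_force: 0.0
t 6.8 p [0.4093 0.366  0.0387] yaw 99.1 z [-0.003 -0.002 -1.   ] F [-0.3 -0.4 -0.4] w 1.001 0.0
```

The clamp reads about 1.31 rad with the tabs out. Now I'll grip the rib and lift.

```bash
python3 -m inch '[[-1,0,0,0,0,0,0],[-1,0,0,0,0,0,0],[-1,0,0,0,0,0,0],[-1,0,0,0,0,0,0],[-1,0,0,0,0,0,0],[-1,0,0,0,0,0,0],[-1,0,0,0,0,0,0],[-1,0,0,0,0,0,0],[-1,0,0,0,0,0,0],[-1,0,0,0,0,0,0],[-1,0,0,0,0,0,0],[-1,0,0,0,0,0,0]]';python3 -c "from h import *;st()"
```

```text
time_s: 8.0
ee_pos: [0.4106, 0.3671, 0.0404]
orientation: [-0.249, 3.131, 0.0]
contact_force: [0.2, 1.2, 1.0]
gripper_width: 0.237
gripper_force: 30.0
t 8.0 p [0.4106 0.3671 0.0404] yaw 99.1 z [ 0.  0. -1.] F [0.2 1.2 1. ] w 0.237 29.972881078720093
```

```bash
python3 -m inch '[[-1,0,0,0.25,0,0,0],[-1,0,0,0.35,0,0,0],[-1,0,0,0.5,0,0,0],[-1,0,0,0.5,0,0,0],[-1,0,0,0.4,0,0,0],[-1,0,0,0,0,0,0],[-1,0,0,0,0,0,0]]'; python3 -m inch '[[-1,0.163,-0.529,0,0,0,0],[-1,0.163,-0.529,0,0,0,0.008],[-1,0.163,-0.529,0,0,0,0],[-1,0.163,-0.529,0,0,0,0],[-1,0.163,-0.529,0,0,0,0],[-1,0.163,-0.529,0,0,0,0],[-1,0.163,-0.529,0,0,0,0],[-1,0.163,-0.529,0,0,0,0],[-1,0,0,0,0,0,0]]';  python3 -m inch '[[-1,0,0,-0.4,0,0,0],[-1,0,0,-0.4,0,0,0],[-1,0,0,-0.4,0,0,0],[-1,0,0,0,0,0,0]]';python3 -c "
from h import *
for i in range(4):st();arm.get_image('top')
b=np.load('board.npz');p=arm.get_state()['ee_pos'];print(b['R'].T@(p[:2]-b['t']))
snap('side','side3.png',(220,110,370,260),4)"
```

```text
time_s: 8.7
ee_pos: [0.4106, 0.3669, 0.2002]
orientation: [-0.249, 3.131, 0.0]
contact_force: [0.4, 0.5, -1.4]
gripper_width: 0.235
gripper_force: 30.0
time_s: 9.6
ee_pos: [0.5142, 0.0235, 0.1973]
orientation: [0.251, -3.127, 0.002]
contact_force: [-0.6, 0.4, -1.7]
gripper_width: 0.235
gripper_force: 30.0
time_s: 10.0
ee_pos: [0.5089, 0.0292, 0.0969]
orientation: [0.258, -3.118, -0.003]
contact_force: [-1.6, 0.3, -2.3]
gripper_width: 0.238
gripper_force: 30.0
t 10.0 p [0.5089 0.0292 0.0969] yaw 99.47 z [-0.013  0.001 -1.   ] F [-1.6  0.3 -2.3] w 0.238 29.972510933876038
t 10.05 p [0.5109 0.0291 0.1001] yaw 99.48 z [-0.009  0.    -1.   ] F [ 0.1  0.  -1.3] w 0.236 29.972521662712097
t 10.1 p [0.5131 0.029  0.1028] yaw 99.49 z [-0.004  0.    -1.   ] F [ 0.2  0.2 -1.3] w 0.238 29.972520768642426
t 10.15 p [0.5146 0.0288 0.1046] yaw 99.48 z [-0.001  0.    -1.   ] F [-0.5  1.  -1.6] w 0.239 29.972510933876038
[0.00051627 0.07806486]
```

View pics/side3.png

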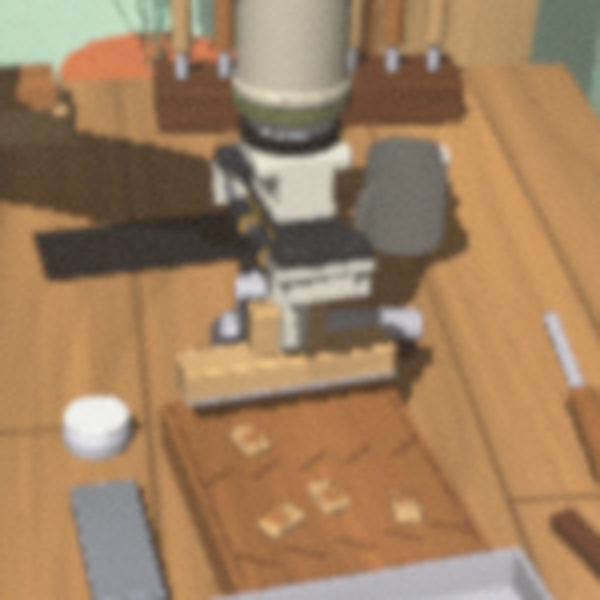

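The scraper is level in the fingers above the panel's far end, its lower edge running from about (185,405) to (395,375). All chips are in front of it. I'll lower it.

```bash
python3 -m inch '[[-1,0,0,-0.1,0,0,0],[-1,0,0,-0.1,0,0,0],[-1,0,0,-0.08,0,0,0],[-1,0,0,-0.03,0,0,0],[-1,0,0,0,0,0,0],[-1,0,0,0,0,0,0]]';python3 -c "
from h import *
st()"
```

```text
time_s: 10.85
ee_pos: [0.5148, 0.0284, 0.0794]
orientation: [0.259, -3.131, -0.0]
contact_force: [-0.5, 0.2, -1.6]
gripper_width: 0.233
gripper_force: 30.0
t 10.85 p [0.5148 0.0284 0.0794] yaw 99.46 z [-0.  0. -1.] F [-0.5  0.2 -1.6] w 0.233 29.972541332244873
```

```bash
python3 -m inch '[[-1,0,0,-0.025,0,0,0],[-1,0,0,0,0,0,0],[-1,0,0,0,0,0,0]]';python3 -m inch '[[-1,0,0,-0.015,0,0,0],[-1,0,0,0,0,0,0],[-1,0,0,0,0,0,0]]'
```

```text
time_s: 11.15
ee_pos: [0.5149, 0.0284, 0.0776]
orientation: [-0.259, 3.131, -0.0]
contact_force: [-0.1, -0.6, -2.2]
gripper_width: 0.238
gripper_force: 30.0
time_s: 11.45
ee_pos: [0.5149, 0.0283, 0.0763]
orientation: [-0.259, 3.131, -0.0]
contact_force: [-0.1, -0.1, -1.6]
gripper_width: 0.232
gripper_force: 30.0
```

```bash
python3 -m inch '[[-1,0.015,-0.09,0,0,0,0],[-1,0.031,-0.185,0,0,0,0],[-1,0.031,-0.185,0,0,0,0],[-1,0.031,-0.185,0,0,0,0],[-1,0.031,-0.185,0,0,0,0],[-1,0.031,-0.185,0,0,0,0],[-1,0.031,-0.185,0,0,0,0],[-1,0.031,-0.185,0,0,0,0],[-1,0.031,-0.185,0,0,0,0],[-1,0.031,-0.185,0,0,0,0],[-1,0.031,-0.185,0,0,0,0],[-1,0.015,-0.09,0,0,0,0]]';python3 -m inch '[[-1,0.012,-0.074,0,0,0,0],[-1,0.012,-0.074,0,0,0,0],[-1,0.012,-0.074,0,0,0,0],[-1,0.012,-0.074,0,0,0,0],[-1,0.012,-0.074,0,0,0,0],[-1,0.012,-0.074,0,0,0,0],[-1,0.012,-0.074,0,0,0,0],[-1,0.012,-0.074,0,0,0,0],[-1,0.012,-0.074,0,0,0,0],[-1,0.012,-0.074,0,0,0,0],[-1,0,0,0,0,0,0],[-1,0,0,0,0,0,0]]'
python3 -c "
from h import *
st()
b=np.load('board.npz');p=arm.get_state()['ee_pos'];print(b['R'].T@(p[:2]-b['t']))
snap('side','side4.png',(240,160,390,310),4)"
```

```text
time_s: 12.65
ee_pos: [0.5423, -0.1356, 0.0764]
orientation: [-0.258, 3.131, -0.0]
contact_force: [-0.0, 3.5, 4.8]
gripper_width: 0.235
gripper_force: 30.0
time_s: 13.85
ee_pos: [0.5509, -0.1934, 0.0753]
orientation: [0.259, -3.129, -0.0]
contact_force: [-0.2, -0.4, -1.9]
gripper_width: 0.239
gripper_force: 30.0
t 13.85 p [ 0.5509 -0.1934  0.0753] yaw 99.45 z [-0.001 -0.    -1.   ] F [-0.2 -0.4 -1.9] w 0.239 29.97255653142929
[-0.00117426 -0.1468031 ]
```

View pics/side4.png

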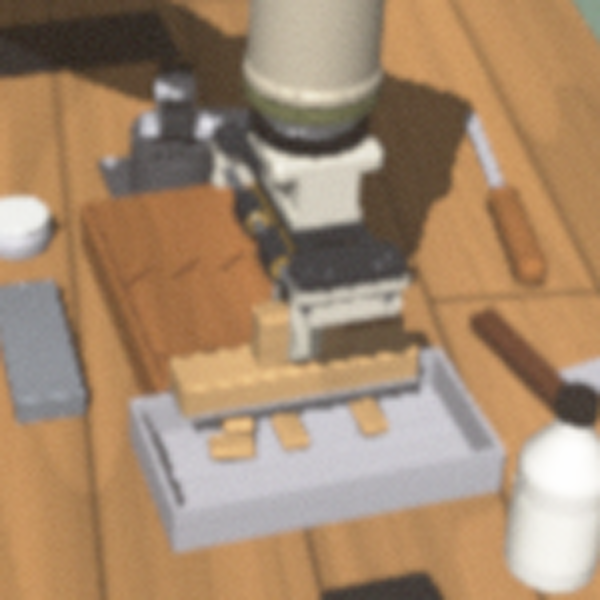

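The crop shows all four chips in the tray, at (232,447), (238,425), (292,432) and (367,415), with the scraper held at the panel's edge. I'll lift it and carry it back to the mat.

```bash
python3 -m inch '[[-1,0,0,0.2,0,0,0],[-1,0,0,0.4,0,0,0],[-1,0,0,0.5,0,0,0],[-1,0,0,0.5,0,0,0],[-1,0,0,0,0,0,0]]'; python3 -m inch '[[-1,-0.138,0.591,0,0,0,0],[-1,-0.138,0.591,0,0,0,0],[-1,-0.138,0.591,0,0,0,0],[-1,-0.138,0.591,0,0,0,0],[-1,-0.138,0.591,0,0,0,0],[-1,-0.138,0.591,0,0,0,0],[-1,-0.138,0.591,0,0,0,0],[-1,-0.138,0.591,0,0,0,0],[-1,-0.138,0.591,0,0,0,0],[-1,-0.138,0.591,0,0,0,0],[-1,-0.138,0.591,0,0,0,0],[-1,-0.138,0.591,0,0,0,0]]';python3 -m inch '[[-1,0,0,0,0,0,0],[-1,0,0,0,0,0,0],[-1,0,0,0,0,0,0],[-1,0,0,0,0,0,0]]'
python3 -c "
from h import *
st();snap('side','side5.png',(200,130,380,310),3.3)"
```

```text
time_s: 14.4
ee_pos: [0.5551, -0.1946, 0.2132]
orientation: [-0.259, 3.12, -0.01]
contact_force: [0.4, -0.2, -1.0]
gripper_width: 0.229
gripper_force: 30.0
time_s: 15.6
ee_pos: [0.418, 0.376, 0.2045]
orientation: [-0.26, 3.131, -0.0]
contact_force: [0.3, -0.6, -1.7]
gripper_width: 0.232
gripper_force: 30.0
time_s: 16.0
ee_pos: [0.4196, 0.373, 0.2043]
orientation: [-0.257, 3.131, -0.0]
contact_force: [1.0, 0.1, -1.7]
gripper_width: 0.235
gripper_force: 30.0
t 16.0 p [0.4196 0.373  0.2043] yaw 99.37 z [ 0. -0. -1.] F [ 1.   0.1 -1.7] w 0.235 29.972543120384216
```

View pics/side5.png

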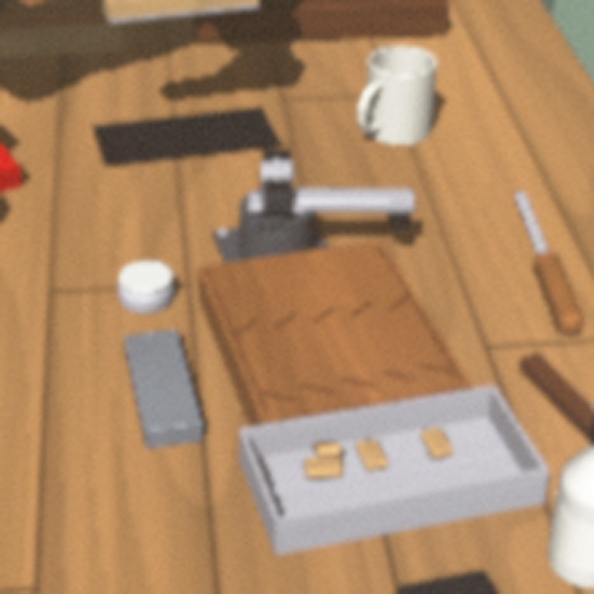

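All four chips lie in the tray, at (322,467), (328,450), (372,454) and (436,443). The panel is clear and the mat is empty. I'll set the scraper down.

```bash
python3 -m inch '[[-1,0,0,-0.3,0,0,0],[-1,0,0,-0.4,0,0,0],[-1,0,0,-0.4,0,0,0],[-1,0,0,-0.4,0,0,0],[-1,0,0,-0.3,0,0,0],[-1,0,0,-0.15,0,0,0],[-1,0,0,-0.05,0,0,0],[-1,0,0,0,0,0,0],[-1,0,0,0,0,0,0]]';python3 -m inch '[[-1,0,0,-0.02,0,0,0],[-1,0,0,-0.01,0,0,0],[-1,0,0,0,0,0,0],[-1,0,0,0,0,0,0]]'
```

```text
time_s: 16.95
ee_pos: [0.4203, 0.3748, 0.046]
orientation: [-0.258, 3.129, 0.002]
contact_force: [0.1, -0.5, -1.7]
gripper_width: 0.238
gripper_force: 30.0
time_s: 17.35
ee_pos: [0.4191, 0.3742, 0.042]
orientation: [-0.259, 3.131, 0.0]
contact_force: [0.5, 0.6, -1.8]
gripper_width: 0.235
gripper_force: 30.0
```

```bash
python3 -m inch '[[-1,0,0,-0.015,0,0,0],[-1,0,0,-0.01,0,0,0],[-1,0,0,0,0,0,0],[-1,0,0,0,0,0,0]]';python3 -m inch '[[-1,0,0,-0.015,0,0,0],[-1,0,0,0,0,0,0],[-1,0,0,0,0,0,0]]'
```

```text
time_s: 17.75
ee_pos: [0.4193, 0.3743, 0.0404]
orientation: [-0.259, 3.131, 0.0]
contact_force: [-2.6, -1.6, 5.8]
gripper_width: 0.233
gripper_force: 30.0
time_s: 18.05
ee_pos: [0.4193, 0.3743, 0.0404]
orientation: [-0.259, 3.131, 0.0]
contact_force: [-7.7, -5.6, 16.1]
gripper_width: 0.237
gripper_force: 30.0
```

It has landed on the mat. I'll ease off, open and retreat.

```bash
python3 -m inch '[[-1,0,0,0.018,0,0,0],[-1,0,0,0,0,0,0],[1,0,0,0,0,0,0],[1,0,0,0,0,0,0],[1,0,0,0,0,0,0],[1,0,0,0,0,0,0],[1,0,0,0,0,0,0],[1,0,0,0,0,0,0],[1,0,0,0,0,0,0],[1,0,0,0,0,0,0]]';python3 -m inch '[[1,0,0,0.2,0,0,0],[1,0,0,0.4,0,0,0],[1,0,0,0.4,0,0,0],[1,0,0,0.4,0,0,0],[1,-0.3,0.4,0.4,0,0,0],[1,-0.3,0.5,0,0,0,0],[1,-0.3,0.5,0,0,0,0],[1,-0.3,0.5,0,0,0,0],[1,0,0,0,0,0,0],[1,0,0,0,0,0,0],[1,0,0,0,0,0,0]]'
python3 -c "
from h import *
st();snap('top','top6.png',(105,130,375,300),2.96)"
```

```text
time_s: 19.05
ee_pos: [0.4191, 0.3742, 0.0401]
orientation: [-0.259, 3.131, 0.0]
contact_force: [0.5, 0.4, -0.4]
gripper_width: 0.872
gripper_force: 0.0
time_s: 20.15
ee_pos: [0.3243, 0.5248, 0.184]
orientation: [-0.258, 3.13, -0.0]
contact_force: [-0.3, -0.6, 1.0]
gripper_width: 1.001
gripper_force: 0.0
t 20.15 p [0.3243 0.5248 0.184 ] yaw 99.44 z [ 0.001 -0.    -1.   ] F [-0.3 -0.6  1. ] w 1.001 0.0
```

View pics/top6.png

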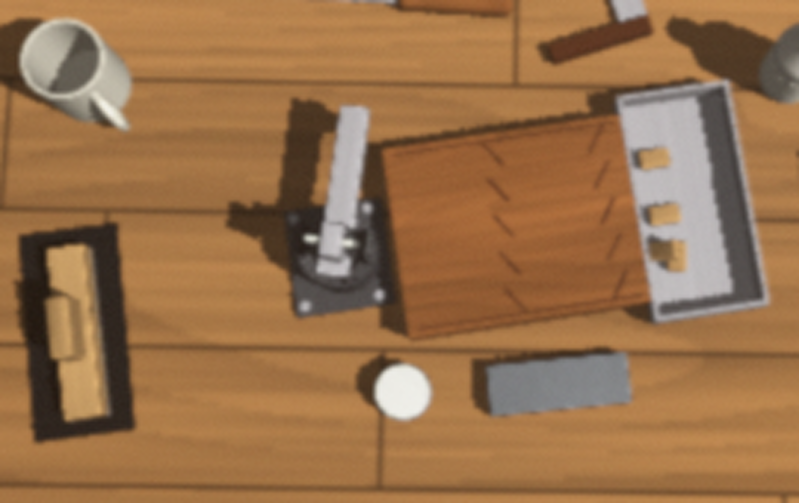

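The scraper stands upright on its mat at about (80,333). The chips are in the tray at (652,158), (664,214) and an overlapping pair at (668,253). The hold-down is swung clear and the other tools haven't moved, so I'm handing in.

```bash
python3 -c "
from plant import arm
print(arm.finish_job())"
```

```text
the job is handed in; nothing more can be done
None
```

I handed the job in at about 20 s of the 67 s allowed, with no verdict returned: in the last pictures the hold-down is swung to about 1.3 rad with its tabs looking sprung out, all four chips are in the tray, the scraper is upright on its mat, and the tools and pots in view are unmoved.

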